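# Close up a packed tote

### The job

Finish packing the grey tote: lower (do not drop) the H-shaped cardboard partition into it, standing upright and right down on the tote's floor with one green tin on each side of its middle wall, and let go. Then swing the blue lid fully shut without slamming it, and after that swing the orange clamp bar over the closed lid as far as it goes. Leave everything else on the bench where it is.

Things in the scene. Friction and masses are not known exactly. Their poses are not given: they have to be found in the camera images.
- tote: open grey plastic tote fixed to the bench, outside 150 (its x) by 200 (its y) by 100 mm high, walls and floor 5 mm thick: inside 140 x 190 mm, 95 mm deep. Origin: centre of its underside, on the bench; z up. The lid's hinge is along its +x side (roughly to the right, seen from the robot), the clamp's post on its -x side.
- lid (a joint): blue lid panel, 158 mm from hinge to free edge, 212 mm wide, 8 mm thick. Joint in rad: 0 = fully shut, flat on the rim (top 108 mm above the bench), 1.57 = upright, up to 1.95 = leaning outwards. Stiff hinge: stays where left, about 3 N at the free edge moves it. To shut it, push its outer face (towards the tote's +x when open) over and then down.
- lid_hinge (a point): middle of the lid's hinge line, at (80, 0, 100) mm in the tote's frame; the hinge axis is the tote's y. The lid's 8 mm thickness lies on its outer side of this line
- lid_edge (a point): middle of the lid's free edge, 160 mm from the hinge line, halfway through the thickness; it moves with the lid
- clamp (a joint): level orange bar 112 x 22 x 12 mm on a pivot post at the tote's -x side; its underside is 113, its top 125 mm above the bench. On its free end an upright knob, 20 mm diameter, 37 mm tall. Joint in rad: 0 = closed, at its stop, bar across the lid along the tote's +x; 1.57 = bar along the tote's -y (roughly to the robot), starts about there, limit 1.9. Stays where left; 2 N at the knob moves it.
- clamp_pivot (a point): pivot axis of the clamp bar, at (-95, 30, 112) mm in the tote's frame
- clamp_knob (a point): centre of the top of the clamp bar's knob, 162 mm above the bench, 85 mm from the pivot axis; it moves with the bar
- partition: cardboard partition, H-shaped from above, standing, 120 (its x) by 170 (its y) by 80 mm high, 90 g: two outer walls 6 mm thick, 170 mm long along its y, joined at their middles by a cross wall 8 mm thick along its x. Origin: centre of its underside, under the cross wall. Pinch it on top of the cross wall. Fits the tote y along y, either way round, 10 mm to spare on each side.
- tin0: green tin, 60 mm diameter, 42 mm high, standing loose on the tote's floor in its -y half. Origin: centre of its underside
- tin1: the same, in the tote's +y half
- roll0: bystander: roll of brown tape lying flat, 92 mm diameter, 45 mm high; origin centre of underside
- roll1: bystander: roll of clear tape lying flat, 92 mm diameter, 45 mm high; origin centre of underside
- spray: bystander: standing bottle, 64 mm diameter, 170 mm high; origin centre of underside
- carton: bystander: small taped carton 90 x 130 x 60 mm; origin centre of underside
- brush: bystander: hand brush lying on the bench; origin centre of underside
- tin2: bystander: a spare green tin on the bench, 60 mm diameter, 42 mm high, not part of the job; origin centre of underside
There are look-alikes about, which are no part of the job. What is shaped like the tin1 but purple or yellow is not meant. Leave any purple look-alike of the partition alone.

How it is judged:
On the way, in this order (a step that is already met when the one before it is completed fails the run):
1. the partition stands on the tote's floor, a tin on each side, let go, while the lid is still open (x of partition in the frame of tote between -0.014 and 0.014 m and y of partition in the frame of tote between -0.014 and 0.014 m and z of partition in the frame of tote between 0 and 0.011 m and angle between partition's own z axis and vertical below 0.07 rad and x of tin0 in the frame of tote between -0.06 and 0.06 m and z of each of tin0, tin1 in the frame of tote below 0.012 m and angle between each of tin0, tin1's own z axis and vertical below 0.1 rad and x of tin1 in the frame of tote between -0.06 and 0.06 m and value of joint lid above 1 rad and contact force between the fingers and partition below 0.2 N and y of tin0 in the frame of tote below -0.025 m and y of tin1 in the frame of tote above 0.025 m), for 0.2 s.
2. the lid is shut while the clamp bar is still open (value of joint lid below 0.05 rad and value of joint clamp above 0.7 rad), for 0.2 s.
3. the clamp bar is over the lid against its stop (value of joint clamp below 0.1 rad and value of joint lid below 0.05 rad), for 0.2 s.
At the end, for the whole second after the job is handed in: The partition stands in the tote on its floor (within 6 mm of resting on it, upright within 4 degrees, within 14 mm of centred), at rest, both tins upright on the floor of the tote, the lid within 0.05 rad of shut, the clamp bar within 0.10 rad of its closed stop (all of step 3 and x of partition in the frame of tote between -0.014 and 0.014 m and y of partition in the frame of tote between -0.014 and 0.014 m and z of partition in the frame of tote between 0 and 0.011 m and angle between partition's own z axis and vertical below 0.07 rad and x of tin0 in the frame of tote between -0.06 and 0.06 m and z of each of tin0, tin1 in the frame of tote below 0.012 m and angle between each of tin0, tin1's own z axis and vertical below 0.1 rad and x of tin1 in the frame of tote between -0.06 and 0.06 m and linear speed of partition below 0.02 m/s and y of tin0 in the frame of tote below -0.025 m and y of tin1 in the frame of tote above 0.025 m); the robot touches nothing.
It fails at once if the partition is dropped into the tote (faster than 0.55 m/s inside it) (x of partition in the frame of tote between -0.05 and 0.05 m and y of partition in the frame of tote between -0.05 and 0.05 m and z of partition in the frame of tote below 0.06 m and linear speed of partition above 0.55 m/s).
It fails at once if the lid is slammed (closing faster than 4 rad/s) (velocity of joint lid below -4 rad/s).
It fails at once if a bystander is moved by more than 30 mm (distance of any of roll0, roll1, spray, carton, brush, tin2 from where it was at the start of the episode above 0.03 m).
It also fails if it takes over 70 s, if anything falls off the work surface, if the arm or the gripper's body presses on something with over 40 N, if the wrist force passes 120 N, or if a joint passes its speed limit or range.

### The arm

A 7-joint arm with a two-finger parallel gripper is mounted at the origin on the work surface. World frame = base frame: x ahead of the robot, y to its left, z up, the work surface at z = 0. Lengths are in m, angles in rad, forces in N, time in s.
With the tool pointing down it reaches from about 0.4 to 0.85 m from the base axis. Payload 10.4 kg.
Tool frame: the origin (TCP) lies at the very end of the fingers, on their centre line; the grasp point (between the pads) lies 19 mm behind it; z points along the fingers, y is the line along which they close (so a half turn about z gives the same grasp; the last joint's range is limited). The gripper opens to 87 mm and grips with 3 to 60 N. Pads are 19 mm wide; open, the fingers measure 117 mm over their backs; the gripper's body (75 mm by 190 mm) begins 51 mm behind the grasp point.
Start: joints at [-1.244, 0.332, -0.065, 1.46, 0.022, 1.35, -0.088], TCP at [0.214, 0.587, 0.223] pointing down, gripper open.
Joint ranges: [-2.6, 2.6], [-0.5, 2.12], [-1.47, 1.34], [0.16, 2.42], [-1.27, 4.41], [0.06, 2.06], [-2.6, 2.6]. Speed limits (rad/s): [2.22, 2.22, 2.79, 2.79, 3.14, 3.14, 3.14].

### API

Orientations are given as a unit quaternion [x, y, z, w].
In Python, from bench import * gives the robot as it stands.
- The arm moves only by the tool carry_out, never from a script. Its argument "deltas" is a list of rows, each an object with "hand": the finger opening in mm, from 0 to 87; "dp": the shift along the tool's x, y, z each as a share of 250 mm, from -1 to 1, a list of three; "spin": the turn about the tool's z as a share of pi rad, from -1 to 1. In form: [{"hand": hand, "dp": [dx, dy, dz], "spin": spin}, ...]. A call has 1 to 20 rows; each row is the pose to reach, as a shift and turn from the pose commanded when the call began, along the tool's axes at that moment, turning the shorter way round; what a row does not reach only later rows make up. A row lasts 1/10 s, in which the tool goes at most 50 mm and 8.59 degrees, less where a joint would pass 70% of its speed; a pose out of reach is approached as far as the arm can. A call with a number of a shift or a turn outside -1 to 1 is refused whole. A call with a gripper value outside its range is refused whole. The fingers move at their own pace and stop on an object; "force" is the grip in N (left out, the last holds). Time passes only in rows, so rows that repeat a pose let the fingers close. It gives the time, the measured TCP pose, the force, the opening and the grip force at its end, in the units of the state.
- read_state(): the state, without advancing time (a new reading comes with each control period).
- camera(name): name is "side" or "top" or "wrist"; returns the picture (384x512x3 uint8, red, green, blue); there is no depth.
- get_calibration(name): a dict with "fx", "fy", "cx", "cy" (pixels), "k1" (the pictures are not rectified: a ray, as slopes to the right and down, at radius r is drawn at 1 + k1 r^2 times it, then the intrinsics apply), "R" (3x3) and "t" (3): a world point X has camera coordinates R X + t; the wrist camera has in their place "mount" (4x4, takes a point from camera to tool coordinates, whose origin is the TCP and whose axes are the flange's). Camera axes: x right, y down, z forward; pixel columns grow to the right and rows downward; lengths in m; the calibration is good to about 2 mm. A picture is of the moment at which its call begins: read the wrist's pose just before it. get_calibration takes no time and is no camera call.
- close_job(): hands the job in; it is judged then, once.
The state is a dict: "time": time; "joint_positions": joint angles; "joint_vel": joint speeds; "joint_torque": joint torques, N m; "ee_pos": TCP position; "eef_rot": TCP orientation; "ft_force": force on the tool from outside, world axes, zero at the start; "torque": the same for the moment, N m; "width": finger opening in m; "grip_force": force on a finger pad.
Only numpy, scipy, OpenCV 4.12 (cv2) and the standard library are available. Lean on these libraries where they do the work, as an engineer would, in place of code of your own. Each camera call takes 0.05 s, during which the arm holds its last target. There are 200 camera calls.

## Working session

There is one attempt and no reset: what is moved stays moved. The work goes in short steps, Python scripts to look and compute and a tool call to move; the robot and the scene stay as the last step left them, time stands still between calls to the robot, and variables do not carry over. Pictures are saved under pics/ and viewed, at most 10 in all, crops included, and the job is handed in when it is done.

Besides the shell and the picture viewer there is one more tool, called after "Request:" by a JSON object that holds its "fn" and its "kwargs", one argument or row to a line. carry_out: Moves the arm, as the interface text tells. Its arguments: {"type":"object","properties":{"deltas":{"type":"array","items":{"type":"object","properties":{"hand":{"type":"number"},"dp":{"type":"array","items":{"type":"number","minimum":-1,"maximum":1}},"spin":{"type":"number","minimum":-1,"maximum":1}}}},"force":{"type":"number"}},"required":["deltas"]}

```bash
ls; mkdir -p pics
python3 - <<'E'
from bench import *
import cv2, json
s=read_state(); print({k:s[k] for k in ('time','ee_pos','eef_rot','width')})
ims=[]
for n in ('top','side'):
    im=camera(n); cv2.imwrite(f'pics/{n}0.png',im[:,:,::-1]); c=get_calibration(n); print(n,{k:(v.tolist() if hasattr(v,'tolist') else v) for k,v in c.items()})
print(get_calibration('wrist'))
E
```

```text
pics
{'time': 0.0, 'ee_pos': array([0.21404754, 0.5867926 , 0.22175119]), 'eef_rot': array([ 1.73977732e-01,  9.84749326e-01, -7.11823222e-04, -8.06592767e-05]), 'width': 0.08696993355077728}
top {'fx': 416.23158869623273, 'fy': 416.23158869623273, 'cx': 257.34816864019325, 'cy': 190.27717708309333, 'k1': 0.016908479033768405, 'R': [[0.009473547660779456, -0.9996587171550325, 0.024345453593500623], [-0.9843230841555215, -0.013610796396502091, -0.17584883343376187], [0.17612018025564505, -0.022297879661692468, -0.9841160941013574]], 't': [-0.0662127783495345, 0.5501576119965496, 1.1597062044674995]}
side {'fx': 464.66762985100235, 'fy': 464.66762985100235, 'cx': 263.1980626821386, 'cy': 196.00970354757752, 'k1': 0.03313344215665438, 'R': [[0.8771315720004104, -0.4802500884015073, -0.00024081202875678222], [-0.3423491481664044, -0.6249166720787533, -0.7016239831332403], [0.336804492472749, 0.6154989890717615, -0.7125473516207985]], 't': [-0.47054048463585163, 0.2231479632911707, 1.2217729103683705]}
{'fx': 320.9298596071769, 'fy': 320.9298596071769, 'cx': 252.66811811291785, 'cy': 187.57630302193806, 'k1': -0.08238051526842637, 'mount': array([[ 7.36959935e-04, -9.58989995e-01, -2.83438964e-01,
         7.79393810e-02],
       [ 9.99999593e-01,  5.59042550e-04,  7.08594963e-04,
        -6.73450106e-04],
       [-5.21081039e-04, -2.83439370e-01,  9.58990017e-01,
        -1.62191093e-01],
       [ 0.00000000e+00,  0.00000000e+00,  0.00000000e+00,
         1.00000000e+00]])}
```

View pics/top0.png

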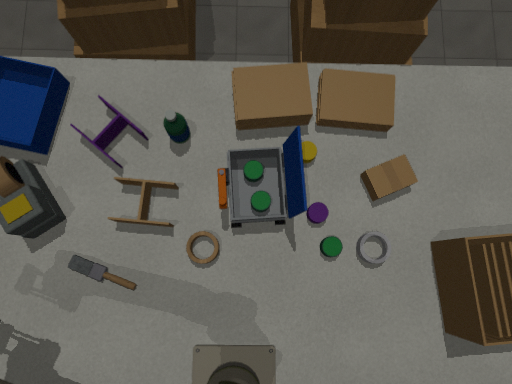

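View pics/side0.png

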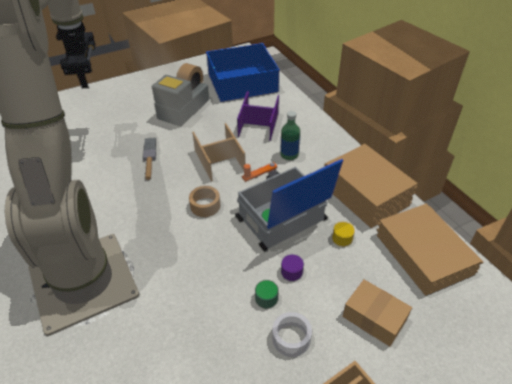

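```bash
cat > h.py <<'E'
import numpy as np, cv2
from scipy.spatial.transform import Rotation as Ro
from bench import *
def cam(n,s=None):
    c=get_calibration(n)
    if n=='wrist':
        M=np.array(c['mount']); T=np.eye(4); T[:3,:3]=Ro.from_quat(s['eef_rot']).as_matrix(); T[:3,3]=s['ee_pos']
        G=np.linalg.inv(T@M); R,t=G[:3,:3],G[:3,3]
    else: R,t=np.array(c['R']),np.array(c['t'])
    return c,R,t
def und(c,uv):
    uv=np.atleast_2d(np.array(uv,float)); d=(uv-[c['cx'],c['cy']])/[c['fx'],c['fy']]; x=d.copy()
    for _ in range(20): x=d/(1+c['k1']*(x**2).sum(1,keepdims=True))
    return x
def ray(C,uv):
    c,R,t=C; x=und(c,uv); d=np.c_[x,np.ones(len(x))]@R; return -R.T@t, d/np.linalg.norm(d,axis=1,keepdims=True)
def plane(C,uv,z):
    o,d=ray(C,uv); return o+d*((z-o[2])/d[:,2])[:,None]
def tri(C1,p1,C2,p2):
    o1,d1=ray(C1,p1); o2,d2=ray(C2,p2); out=[]
    for a,b in zip(d1,d2):
        k=np.linalg.lstsq(np.c_[a,-b],o2-o1,rcond=None)[0]; P,Q=o1+k[0]*a,o2+k[1]*b; out.append(np.r_[(P+Q)/2,np.linalg.norm(P-Q)])
    return np.array(out)
def proj(C,X):
    c,R,t=C; p=np.atleast_2d(X)@R.T+t; x=p[:,:2]/p[:,2:]; x=x*(1+c['k1']*(x**2).sum(1,keepdims=True)); return x*[c['fx'],c['fy']]+[c['cx'],c['cy']]
E
python3 - <<'E'
from h import *
C=cam('top')
np.set_printoptions(precision=3,suppress=True)
print('partition top pts',plane(C,[(146,202),(118,178),(176,184),(110,219),(172,224)],.08))
print('tote rim corners',plane(C,[(229,150),(280,149),(285,224),(231,226)],.1))
im=cv2.imread('pics/top0.png')[120:240,95:315]
cv2.imwrite('pics/c1.png',cv2.resize(im,None,fx=3.6,fy=3.6,interpolation=cv2.INTER_CUBIC))
E
```

```text
partition top pts [[0.508 0.252 0.08 ]
 [0.575 0.334 0.08 ]
 [0.56  0.171 0.08 ]
 [0.459 0.348 0.08 ]
 [0.447 0.177 0.08 ]]
tote rim corners [[ 0.656  0.023  0.1  ]
 [ 0.662 -0.122  0.1  ]
 [ 0.449 -0.136  0.1  ]
 [ 0.442  0.012  0.1  ]]
```

View pics/c1.png

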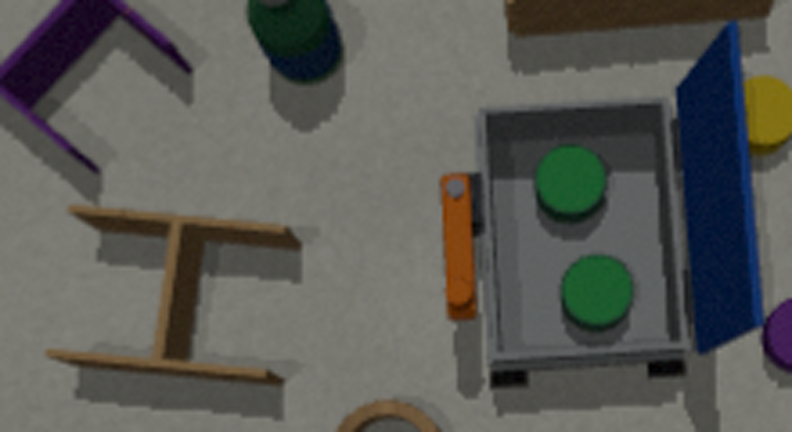

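Views show the partition left of the tote (cross wall around crop (170,288)), both tins inside the tote at crop (570,180) and (597,290), and the lid open to the right. I'm moving above the partition.

Request:
{"fn": "carry_out", "kwargs": {
  "deltas": [
    {"hand":50,"dp":[-0.8,-0.43,-0.1],"spin":-0.04},
    {"hand":50,"dp":[-0.8,-0.43,-0.1],"spin":-0.086},
    {"hand":50,"dp":[-0.8,-0.43,-0.1],"spin":-0.086},
    {"hand":50,"dp":[-0.8,-0.43,-0.1],"spin":-0.086},
    {"hand":50,"dp":[-0.8,-0.43,-0.1],"spin":-0.086},
    {"hand":50,"dp":[-0.8,-0.43,-0.1],"spin":-0.086}
  ]
}}

```text
time: 0.7
ee_pos: [0.3693, 0.4136, 0.2481]
eef_rot: [0.044, 0.999, -0.0, 0.001]
ft_force: [-0.2, 0.7, 0.0]
width: 0.0522
grip_force: 0.0
```

```bash
cat >> h.py <<'E'
np.set_printoptions(precision=4,suppress=True)
def need(P,yaw=None):
    s=read_state(); A=Ro.from_quat(s['eef_rot']).as_matrix(); y=np.degrees(np.arctan2(A[1,1],A[0,1])); print('t',s['time'],'tcp',s['ee_pos'],'yawY',y,'zdir',A[:,2])
    print('dp',A.T@(np.array(P)-s['ee_pos'])/.25, 'spin', None if yaw is None else (((y-yaw)+90)%180-90)/180)
def snap(n,name):
    s=read_state(); im=camera(n); cv2.imwrite(f'pics/{name}.png',im[:,:,::-1]); return cam(n,s),im
E
python3 -c "
from h import *
need([.507,.253,.25],85.4)"
```

```text
t 0.7 tcp [0.3693 0.4136 0.2481] yawY 84.99805357797707 zdir [ 0.0017 -0.0006 -1.    ]
dp [-0.6049 -0.592  -0.0063] spin -0.002233035677905172
```

Request:
{"fn": "carry_out", "kwargs": {
  "deltas": [
    {"hand":50,"dp":[-0.6,-0.59,0],"spin":0},
    {"hand":50,"dp":[-0.6,-0.59,0],"spin":0},
    {"hand":50,"dp":[-0.6,-0.59,0],"spin":0},
    {"hand":50,"dp":[-0.6,-0.59,0],"spin":0},
    {"hand":50,"dp":[-0.6,-0.59,0],"spin":0},
    {"hand":50,"dp":[-0.6,-0.59,0],"spin":0}
  ]
}}

```text
time: 1.3
ee_pos: [0.5038, 0.2574, 0.2471]
eef_rot: [0.041, 0.999, -0.0, -0.0]
ft_force: [-0.7, -0.0, -1.0]
width: 0.0502
grip_force: 0.0
```

```bash
python3 -c "
from h import *
need([.507,.253,.25],85.4)
C,im=snap('wrist','w1')"
```

```text
t 1.3 tcp [0.5038 0.2574 0.2471] yawY 85.25050808796794 zdir [-0.0005 -0.0006 -1.    ]
dp [-0.0143 -0.0163 -0.0117] spin -0.0008305106224003428
```

View pics/w1.png

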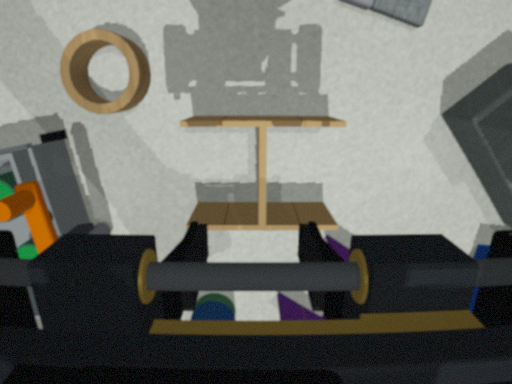

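Wrist view: the near partition wall top runs (181,121)–(345,121), the far wall top (189,228)–(337,228), with the cross wall at column 262.

Run:
```python
from h import *
s=read_state(); Cw=cam('wrist',s); Ct=cam('top')
im=cv2.imread('pics/w1.png'); hsv=cv2.cvtColor(im,cv2.COLOR_BGR2HSV)
m=((hsv[...,0]<22)&(hsv[...,1]>75)).astype(np.uint8)
m[:, :160]=0; m[245:]=0; m[:100]=0; m[:,360:]=0
for v in (118,121,124,140,160,180,195,205,215,222,226,228,230):
    u=np.where(m[v])[0]; print(v,(u.min(),u.max(),len(u)) if len(u) else None)
for u in (200,220,300,320):
    v=np.where(m[:,u])[0]; print(u,v.min(),v.max(),[int(x) for x in v[:-1][np.diff(v)>1]])
w=[(345,121),(181,121),(337,228),(189,228),(262,125),(262,225)]
t=[(108.3,218),(170,223.9),(114.4,177.8),(174.7,183.6),(140.3,219.4),(143.6,180.6)]
print(tri(Cw,w,Ct,t)); print(plane(Cw,w,.08))
```

```text
118 (np.int64(190), np.int64(331), 142)
121 (np.int64(181), np.int64(343), 163)
124 (np.int64(181), np.int64(344), 164)
140 (np.int64(258), np.int64(265), 8)
160 (np.int64(258), np.int64(265), 8)
180 (np.int64(258), np.int64(264), 7)
195 (np.int64(258), np.int64(265), 8)
205 (np.int64(197), np.int64(323), 127)
215 (np.int64(192), np.int64(329), 138)
222 (np.int64(189), np.int64(334), 140)
226 (np.int64(187), np.int64(337), 119)
228 (np.int64(187), np.int64(337), 120)
230 (np.int64(189), np.int64(189), 1)
200 117 223 [125]
220 117 229 [125]
300 117 236 [125, 224, 229]
320 117 228 [125]
[[0.4679 0.3774 0.0061 0.0036]
 [0.4479 0.186  0.0606 0.0025]
 [0.5769 0.347  0.0764 0.0037]
 [0.5665 0.1783 0.0654 0.0051]
 [0.4607 0.2728 0.0487 0.0029]
 [0.5707 0.2646 0.0685 0.0008]]
[[0.4585 0.3568 0.08  ]
 [0.4455 0.1905 0.08  ]
 [0.576  0.3479 0.08  ]
 [0.5628 0.1829 0.08  ]
 [0.4563 0.2722 0.08  ]
 [0.5655 0.2644 0.08  ]]
```

Run:
```python
from h import *
need([.51,.26,.25],85.4)
Ct=cam('top'); im=cv2.imread('pics/top0.png'); hsv=cv2.cvtColor(im,cv2.COLOR_BGR2HSV)
m=((hsv[...,0]<22)&(hsv[...,1]>75)).astype(np.uint8); m[:172]=0;m[230:]=0;m[:,:100]=0;m[:,190:]=0
for v in range(174,228,2): 
    u=np.where(m[v])[0]; print(v,(u.min(),u.max()) if len(u) else None, int(hsv[v,142:150,2].mean()))
```

```text
t 1.35 tcp [0.5025 0.2594 0.2471] yawY 85.42919365618161 zdir [-0.001   0.0001 -1.    ]
dp [-0.0296  0.0048 -0.0116] spin 0.00016218697878669116
174 None 121
176 None 122
178 (np.int64(114), np.int64(130)) 122
180 (np.int64(117), np.int64(150)) 114
182 (np.int64(121), np.int64(170)) 83
184 (np.int64(127), np.int64(175)) 72
186 (np.int64(142), np.int64(176)) 71
188 (np.int64(142), np.int64(177)) 70
190 (np.int64(141), np.int64(150)) 66
192 (np.int64(141), np.int64(150)) 64
194 (np.int64(141), np.int64(150)) 63
196 (np.int64(141), np.int64(149)) 61
198 (np.int64(140), np.int64(149)) 56
200 (np.int64(140), np.int64(149)) 55
202 (np.int64(140), np.int64(148)) 54
204 (np.int64(140), np.int64(148)) 52
206 (np.int64(139), np.int64(148)) 53
208 (np.int64(139), np.int64(148)) 52
210 (np.int64(139), np.int64(147)) 53
212 (np.int64(138), np.int64(147)) 55
214 (np.int64(138), np.int64(147)) 60
216 (np.int64(138), np.int64(146)) 60
218 (np.int64(108), np.int64(146)) 61
220 (np.int64(114), np.int64(147)) 100
222 (np.int64(126), np.int64(166)) 92
224 (np.int64(147), np.int64(171)) 62
226 (np.int64(168), np.int64(172)) 79
```

Request:
{"fn": "carry_out", "kwargs": {
  "deltas": [
    {"hand":50,"dp":[0.12,0.0,0.2],"spin":0},
    {"hand":50,"dp":[0.12,0.0,0.2],"spin":0},
    {"hand":50,"dp":[0.12,0.0,0.2],"spin":0},
    {"hand":50,"dp":[0.12,0.0,0.2],"spin":0}
  ]
}}

```text
time: 1.75
ee_pos: [0.4734, 0.2626, 0.1988]
eef_rot: [0.039, 0.999, 0.001, 0.001]
ft_force: [0.4, 0.2, -0.3]
width: 0.05
grip_force: 0.0
```

Run:
```python
from h import *
C,im=snap('wrist','w2'); s=read_state(); print(s['ee_pos'])
hsv=cv2.cvtColor(im[:,:,::-1].copy(),cv2.COLOR_BGR2HSV)
m=((hsv[...,0]<22)&(hsv[...,1]>75)).astype(np.uint8)
m[:,:120]=0;m[:,420:]=0;m[:40]=0
for v in range(60,260,6):
    u=np.where(m[v])[0]; print(v,(u.min(),u.max(),len(u)) if len(u) else None)
```

```text
[0.4739 0.2623 0.1992]
60 None
66 None
72 (np.int64(120), np.int64(123), 4)
78 (np.int64(120), np.int64(127), 8)
84 (np.int64(120), np.int64(130), 11)
90 (np.int64(120), np.int64(133), 14)
96 (np.int64(120), np.int64(134), 15)
102 (np.int64(120), np.int64(134), 15)
108 (np.int64(120), np.int64(134), 15)
114 (np.int64(120), np.int64(133), 14)
120 (np.int64(120), np.int64(130), 11)
126 (np.int64(120), np.int64(127), 8)
132 (np.int64(120), np.int64(121), 2)
138 None
144 None
150 (np.int64(181), np.int64(335), 155)
156 (np.int64(173), np.int64(344), 170)
162 (np.int64(167), np.int64(353), 187)
168 (np.int64(255), np.int64(263), 9)
174 (np.int64(255), np.int64(263), 9)
180 (np.int64(255), np.int64(263), 9)
186 (np.int64(256), np.int64(263), 8)
192 (np.int64(256), np.int64(263), 8)
198 (np.int64(255), np.int64(263), 9)
204 (np.int64(255), np.int64(262), 8)
210 (np.int64(255), np.int64(262), 8)
216 (np.int64(255), np.int64(262), 8)
222 (np.int64(255), np.int64(263), 9)
228 (np.int64(255), np.int64(308), 10)
234 (np.int64(255), np.int64(316), 11)
240 (np.int64(186), np.int64(371), 96)
246 (np.int64(133), np.int64(369), 95)
252 (np.int64(136), np.int64(362), 103)
258 (np.int64(140), np.int64(365), 106)
```

View pics/w2.png

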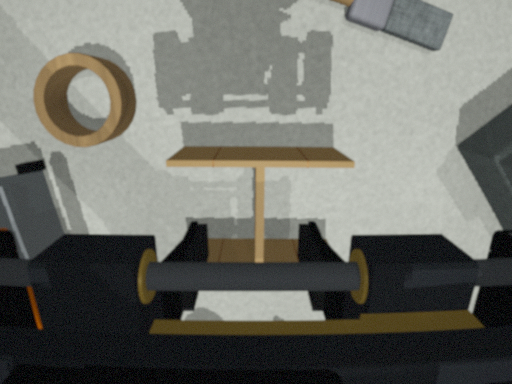

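Run:
```python
from h import *
s=read_state()
C2=cam('wrist',s); s1=dict(s); s1['ee_pos']=np.array([.5036,.2576,.2471]); s1['eef_rot']=np.array([.0407,.9992,0,0])
C1=cam('wrist',s1)
a=[(181,123),(345,123),(261.5,127),(261.5,123)]; b=[(166.5,162.5),(353.5,162.5),(259,167),(259,162.5)]
T=tri(C1,a,C2,b); print(T); print('plane2',plane(C2,b+[(259,220)],.08))
Ct=cam('top'); print('top',plane(Ct,[(140,216),(143.5,188),(144,184),(108,217.5),(171,224)],.08))
print('proj of wrist pts in top',proj(Ct,plane(C2,b,.08)))
```

```text
[[0.4473 0.191  0.0939 0.0015]
 [0.4614 0.353  0.0856 0.0011]
 [0.4586 0.2692 0.0882 0.0008]
 [0.4547 0.2695 0.0876 0.0009]]
plane2 [[0.4497 0.1863 0.08  ]
 [0.4628 0.3541 0.08  ]
 [0.4604 0.2688 0.08  ]
 [0.4563 0.2691 0.08  ]
 [0.5115 0.2651 0.08  ]]
top [[0.4684 0.2661 0.08  ]
 [0.5475 0.2611 0.08  ]
 [0.559  0.2603 0.08  ]
 [0.4632 0.3536 0.08  ]
 [0.4471 0.1796 0.08  ]]
proj of wrist pts in top [[168.6147 223.0396]
 [107.7992 217.6339]
 [138.8594 218.8371]
 [138.6614 220.3141]]
```

Partition top measures about 85 mm (text says 80), its y axis is at 85.7°, and the cross wall centre is at (0.514, 0.2645). The second wrist view shows the cross wall at column 259 between the fingers.

```bash
python3 -c "
from h import *
need([.514,.2645,.050],85.7)"
```

```text
t 1.8 tcp [0.4739 0.2623 0.1992] yawY 85.50143162642854 zdir [ 0.0021  0.0015 -1.    ]
dp [-0.158   0.0204  0.597 ] spin -0.0011031576309525645
```

Request:
{"fn": "carry_out", "kwargs": {
  "deltas": [
    {"hand":50,"dp":[-0.158,0.02,0.2],"spin":-0.001},
    {"hand":50,"dp":[-0.158,0.02,0.35],"spin":-0.001},
    {"hand":50,"dp":[-0.158,0.02,0.5],"spin":-0.001},
    {"hand":50,"dp":[-0.158,0.02,0.597],"spin":-0.001},
    {"hand":50,"dp":[-0.158,0.02,0.597],"spin":-0.001},
    {"hand":0,"dp":[-0.158,0.02,0.597],"spin":-0.001},
    {"hand":0,"dp":[-0.158,0.02,0.597],"spin":-0.001},
    {"hand":0,"dp":[-0.158,0.02,0.597],"spin":-0.001},
    {"hand":0,"dp":[-0.158,0.02,0.597],"spin":-0.001},
    {"hand":0,"dp":[-0.158,0.02,0.597],"spin":-0.001},
    {"hand":0,"dp":[-0.158,0.02,0.597],"spin":-0.001}
  ],
  "force": 15
}}

```text
time: 2.9
ee_pos: [0.513, 0.2632, 0.0487]
eef_rot: [0.038, 0.999, 0.0, 0.0]
ft_force: [0.5, 0.4, 1.0]
width: 0.0097
grip_force: 0.4
```

Request:
{"fn": "carry_out", "kwargs": {
  "deltas": [
    {"hand":0,"dp":[0,0,0],"spin":0},
    {"hand":0,"dp":[0,0,0],"spin":0},
    {"hand":0,"dp":[0,0,-0.1],"spin":0},
    {"hand":0,"dp":[0,0,-0.25],"spin":0},
    {"hand":0,"dp":[0,0,-0.4],"spin":0},
    {"hand":0,"dp":[0,0,-0.55],"spin":0},
    {"hand":0,"dp":[0,0,-0.7],"spin":0},
    {"hand":0,"dp":[0,0,-0.85],"spin":0},
    {"hand":0,"dp":[0,0,-0.85],"spin":0}
  ]
}}

```text
time: 3.8
ee_pos: [0.5147, 0.2636, 0.2661]
eef_rot: [0.038, 0.999, 0.002, 0.003]
ft_force: [0.5, 0.5, -1.4]
width: 0.0079
grip_force: 15.0
```

```bash
python3 - <<'E'
from h import *
# tote geometry, from top picture at start
im=cv2.imread('pics/top0.png'); Ct=cam('top'); Cs=cam('side'); hsv=cv2.cvtColor(im,cv2.COLOR_BGR2HSV); si=cv2.imread('pics/side0.png'); hs=cv2.cvtColor(si,cv2.COLOR_BGR2HSV)
def blobs(h,lo,hi,n):
    k,l,st,c=cv2.connectedComponentsWithStats(cv2.inRange(h,lo,hi)); 
    for i in range(1,k):
        if st[i,4]>40: print(n,st[i],c[i])
blobs(hsv,(50,120,60),(80,255,255),'green top'); blobs(hsv,(3,170,80),(15,255,255),'orange top'); blobs(hsv,(100,150,50),(125,255,255),'blue top')
blobs(hs,(3,170,80),(15,255,255),'orange side')
E
cat > /dev/null
python3 - <<'E'
import cv2
im=cv2.imread('pics/top0.png')[120:240,205:315]; a=cv2.resize(im,(550,600),interpolation=cv2.INTER_CUBIC); cv2.imwrite('pics/c2.png',a)
E
```

```text
green top [244 161  19  18 282] [253.0532 169.3156]
green top [251 191  20  19 289] [260.4014 200.0484]
green top [322 237  20  19 298] [331.7483 245.943 ]
orange top [218 169   9  40 263] [221.9924 189.1103]
blue top [   0   56   55   90 3076] [ 21.2211 103.5114]
blue top [ 283  126   24   92 1454] [294.2971 173.7091]
orange side [252 165  24  11  99] [263.1313 169.7374]
```

View pics/c2.png

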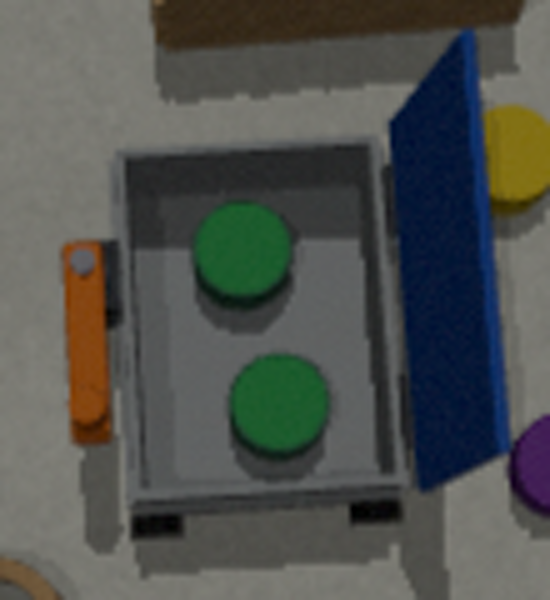

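Run:
```python
from h import *
Ct=cam('top'); f=lambda p:np.array(p)/5+[204.6,119.6]
P=plane(Ct,f([(115,151),(380,138),(404,486),(131,499)]),.1); print(P)
print('sizes',[np.linalg.norm(P[i]-P[(i+1)%4]) for i in range(4)]); c=P.mean(0); print('c',c[:2])
ty=(P[0]+P[1]-P[2]-P[3]); ty/=np.linalg.norm(ty); tx=(P[1]+P[2]-P[0]-P[3]); tx/=np.linalg.norm(tx)
print('yaw of tote y',np.degrees(np.arctan2(ty[1],ty[0])),'from x',np.degrees(np.arctan2(tx[1],tx[0]))+90)
T=plane(Ct,f([(242,247),(279,400)]),.047); 
q=plane(Ct,f([(84,262),(90,400)]),[.125]); k=plane(Ct,f([(90,397)]),.162)
for n,v in (('tins',T),('pivot/bar',q),('knob',k)): print(n,v[:,:2], (v-c)@tx,(v-c)@ty)
yaw=np.degrees(np.arctan2(ty[1],ty[0]))
need([c[0],c[1],.266],yaw)
```

```text
[[ 0.6569  0.0265  0.1   ]
 [ 0.667  -0.1235  0.1   ]
 [ 0.4687 -0.1367  0.1   ]
 [ 0.4597  0.0134  0.1   ]]
sizes [np.float64(0.15033741623999325), np.float64(0.1986870171471842), np.float64(0.15034454822970797), np.float64(0.19760830117946224)]
c [ 0.5631 -0.0551]
yaw of tote y 3.8025898234072586 from x 3.637959989022889
tins [[ 0.6147 -0.0465]
 [ 0.524  -0.069 ]] [-0.0053  0.0114] [ 0.0521 -0.0399]
pivot/bar [[0.5868 0.0408]
 [0.5105 0.0357]] [-0.0941 -0.0939] [ 0.0301 -0.0465]
knob [[0.5063 0.0334]] [-0.0919] [-0.0507]
t 3.8 tcp [0.5147 0.2636 0.2661] yawY 85.60018071211114 zdir [ 0.0066  0.0043 -1.    ]
dp [-0.2905 -1.2562 -0.0038] spin 0.4544310604927994
```

Tote: centre (0.563, −0.055), y axis at 3.7°, rim 150 × 198 mm as it should be. The tins sit at y = +52 and −40 mm in the tote frame, so the cross wall will clear both. Carrying the partition over.

Request:
{"fn": "carry_out", "kwargs": {
  "deltas": [
    {"hand":0,"dp":[-0.02,-0.12,0],"spin":0.04},
    {"hand":0,"dp":[-0.05,-0.24,0],"spin":0.085},
    {"hand":0,"dp":[-0.08,-0.36,0],"spin":0.13},
    {"hand":0,"dp":[-0.11,-0.48,0],"spin":0.175},
    {"hand":0,"dp":[-0.14,-0.6,0],"spin":0.22},
    {"hand":0,"dp":[-0.17,-0.72,0],"spin":0.265},
    {"hand":0,"dp":[-0.2,-0.84,0],"spin":0.31},
    {"hand":0,"dp":[-0.22,-0.96,0],"spin":0.355},
    {"hand":0,"dp":[-0.22,-0.96,0],"spin":0.4},
    {"hand":0,"dp":[-0.22,-0.96,0],"spin":0.445},
    {"hand":0,"dp":[-0.22,-0.96,0],"spin":0.454},
    {"hand":0,"dp":[-0.22,-0.96,0],"spin":0.454}
  ]
}}

```text
time: 5.0
ee_pos: [0.5491, 0.0195, 0.2602]
eef_rot: [0.682, 0.732, -0.0, -0.0]
ft_force: [-0.9, -1.0, -0.4]
width: 0.0075
grip_force: 15.0
```

```bash
python3 -c "
from h import *
need([.563,-.055,.266],3.7)
C,im=snap('wrist','w3')"
```

```text
t 5.0 tcp [0.5491 0.0195 0.2602] yawY 4.060173481016706 zdir [-0.0009 -0.0002 -1.    ]
dp [-0.3012  0.0342 -0.0233] spin 0.00200096378342612
```

View pics/w3.png

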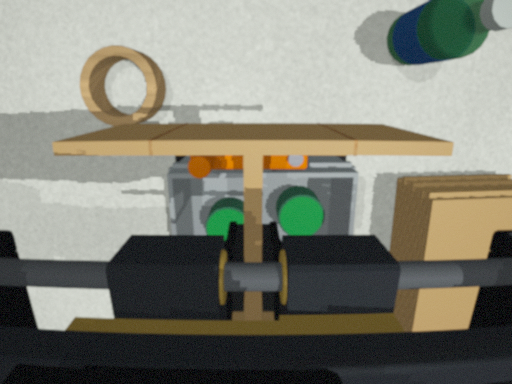

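Held squarely: the wall top facing the camera spans (55,148) to (452,148), the cross wall is at column 253, and the tote lies beneath. Next I compute the offset of the held partition in the tool frame.

Run:
```python
from h import *
c=get_calibration('wrist'); M=np.array(c['mount'])
x=und(c,[(55,148),(452,148),(253,152.5),(253,143)]); d=np.c_[x,np.ones(len(x))]@M[:3,:3].T
for zt in (-.031,-.028):
    k=(zt-M[2,3])/d[:,2]; print(zt,(M[:3,3]+d*k[:,None]))
```

```text
-0.031 [[ 0.0562 -0.0843 -0.031 ]
 [ 0.0563  0.0847 -0.031 ]
 [ 0.0538 -0.     -0.031 ]
 [ 0.0577 -0.     -0.031 ]]
-0.028 [[ 0.0557 -0.0862 -0.028 ]
 [ 0.0558  0.0866 -0.028 ]
 [ 0.0532 -0.     -0.028 ]
 [ 0.0573 -0.     -0.028 ]]
```

Request:
{"fn": "carry_out", "kwargs": {
  "deltas": [
    {"hand":0,"dp":[-0.1,0.01,0],"spin":0.002},
    {"hand":0,"dp":[-0.2,0.02,0],"spin":0.002},
    {"hand":0,"dp":[-0.3,0.034,0],"spin":0.002},
    {"hand":0,"dp":[-0.3,0.034,0],"spin":0.002},
    {"hand":0,"dp":[-0.3,0.034,0.1],"spin":0.002},
    {"hand":0,"dp":[-0.3,0.034,0.2],"spin":0.002},
    {"hand":0,"dp":[-0.3,0.034,0.3],"spin":0.002},
    {"hand":0,"dp":[-0.3,0.034,0.34],"spin":0.002},
    {"hand":0,"dp":[-0.3,0.034,0.34],"spin":0.002}
  ]
}}

```text
time: 5.95
ee_pos: [0.5622, -0.0543, 0.1747]
eef_rot: [0.684, 0.729, -0.001, -0.001]
ft_force: [-0.2, 0.7, -0.5]
width: 0.0078
grip_force: 15.0
```

```bash
python3 -c "
from h import *
need([.563,-.055,.056],3.7)
C,im=snap('wrist','w4'); print(proj(C,[[.563,-.055,.1]]))"
```

```text
t 5.95 tcp [ 0.5622 -0.0543  0.1747] yawY 3.65385384748369 zdir [-0.0025 -0.0001 -1.    ]
dp [-0.0031  0.0041  0.4746] spin -0.0002563675139795249
[[254.0737 197.7017]]
```

View pics/w4.png

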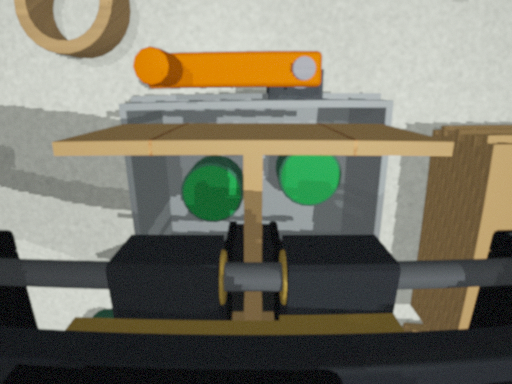

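The partition hangs centred above the tote: rim sides at columns 122 and 391 give a midpoint of 256, against 253 for the cross wall. Lowering.

Request:
{"fn": "carry_out", "kwargs": {
  "deltas": [
    {"hand":0,"dp":[-0.003,0.006,0.08],"spin":0},
    {"hand":0,"dp":[-0.003,0.006,0.16],"spin":0},
    {"hand":0,"dp":[-0.003,0.006,0.24],"spin":0},
    {"hand":0,"dp":[-0.003,0.006,0.32],"spin":0},
    {"hand":0,"dp":[-0.003,0.006,0.38],"spin":0},
    {"hand":0,"dp":[-0.003,0.006,0.42],"spin":0},
    {"hand":0,"dp":[-0.003,0.006,0.45],"spin":0},
    {"hand":0,"dp":[-0.003,0.006,0.465],"spin":0},
    {"hand":0,"dp":[-0.003,0.006,0.47],"spin":0},
    {"hand":0,"dp":[-0.003,0.006,0.47],"spin":0}
  ]
}}

```text
time: 7.0
ee_pos: [0.5648, -0.0555, 0.0586]
eef_rot: [0.685, 0.729, 0.0, 0.0]
ft_force: [-0.6, -0.8, -0.9]
width: 0.0079
grip_force: 15.0
```

Request:
{"fn": "carry_out", "kwargs": {
  "deltas": [
    {"hand":0,"dp":[0,0,0.006],"spin":0},
    {"hand":0,"dp":[0,0,0.012],"spin":0},
    {"hand":0,"dp":[0,0,0.016],"spin":0},
    {"hand":0,"dp":[0,0,0.02],"spin":0},
    {"hand":0,"dp":[0,0,0.02],"spin":0}
  ]
}}

```text
time: 7.5
ee_pos: [0.5646, -0.0555, 0.0537]
eef_rot: [0.685, 0.729, 0.0, -0.0]
ft_force: [-2.8, 0.5, 4.9]
width: 0.008
grip_force: 15.0
```

Contact (4.9 N) at the expected height. Releasing and rising.

Request:
{"fn": "carry_out", "kwargs": {
  "deltas": [
    {"hand":30,"dp":[0,0,0],"spin":0},
    {"hand":30,"dp":[0,0,0],"spin":0},
    {"hand":30,"dp":[0,0,0],"spin":0},
    {"hand":30,"dp":[0,0,0],"spin":0},
    {"hand":30,"dp":[0,0,-0.06],"spin":0},
    {"hand":30,"dp":[0,0,-0.14],"spin":0},
    {"hand":30,"dp":[0,0,-0.3],"spin":0},
    {"hand":30,"dp":[0,0,-0.5],"spin":0},
    {"hand":30,"dp":[0,0,-0.7],"spin":0},
    {"hand":30,"dp":[0,0,-0.85],"spin":0},
    {"hand":30,"dp":[0,0,-0.85],"spin":0}
  ]
}}

```text
time: 8.6
ee_pos: [0.5667, -0.0562, 0.2727]
eef_rot: [0.685, 0.728, 0.004, 0.003]
ft_force: [-0.1, -0.4, -0.9]
width: 0.0296
grip_force: 0.0
```

Run:
```python
from h import *
need([.563,-.055,.266],3.7)
C,im=snap('wrist','w5'); b=cv2.cvtColor(im,cv2.COLOR_RGB2BGR)
S,si=snap('side','side1'); sb=cv2.cvtColor(si,cv2.COLOR_RGB2BGR)
cv2.imwrite('pics/m1.png',np.hstack([cv2.resize(b,(448,336)),cv2.resize(sb[120:270,200:360],(352,330)) if 0 else cv2.copyMakeBorder(cv2.resize(sb[130:280,210:360],(336,336)),0,0,0,0,0)]))
```

```text
t 8.6 tcp [ 0.5667 -0.0562  0.2727] yawY 3.50012111300596 zdir [ 0.0098  0.001  -1.    ]
dp [ 0.0056 -0.0147  0.0266] spin -0.0011104382610780147
```

View pics/m1.png

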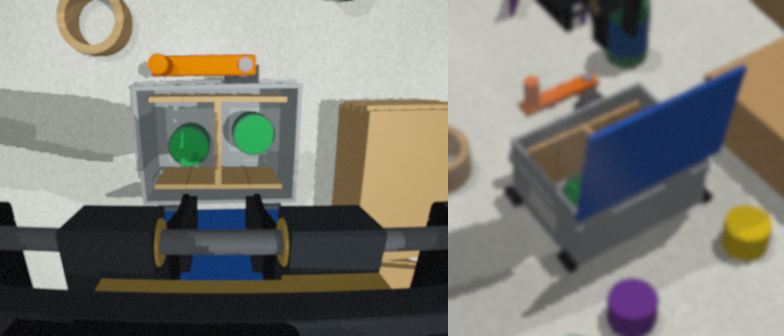

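Wrist and side views show the partition seated upright in the tote, a green tin in each half, lid still open. Now the lid angle and the pushing path.

```bash
cat >> h.py <<'E'
ya=np.radians(3.7); TX=np.array([np.sin(ya),-np.cos(ya),0]); TY=np.array([np.cos(ya),np.sin(ya),0]); TC=np.array([.5635,-.0553,0])
def tw(x,y,z): return TC+x*TX+y*TY+np.array([0,0,z])
E
python3 - <<'E'
from h import *
from scipy.optimize import minimize_scalar
Ct=cam('top'); f=lambda p:np.array(p)/5+[204.6,119.6]
e=f([(467,33),(508,453)]).mean(0)
E=lambda th,r=.16,n=.004: tw(.08-r*np.cos(th)+n*np.sin(th),0,.1+r*np.sin(th)+n*np.cos(th))
r=minimize_scalar(lambda t:np.linalg.norm(proj(Ct,E(t))[0]-e),bounds=(.8,1.95),method='bounded'); print('lid',r.x,r.fun,E(r.x))
side=f([(467,33),(508,453)]); print('edge pts on z',plane(Ct,side,E(r.x)[2]))
w=.010
need(tw(.08-.16*np.cos(r.x)+.008+.07,0,.32),3.7)
th0=read_state()['ee_pos']
for th in (r.x,1.6,1.4,1.2,1.,.8,.6,.4,.2,.1,0):
    print(round(th,2),'toteX',.08-.13*np.cos(th)+.008*np.sin(th)+w,'Z',.1+.13*np.sin(th)+.008*np.cos(th))
E
```

```text
lid 1.7223808423051568 0.35865202853466793 [ 0.5705 -0.1632  0.2576]
edge pts on z [[ 0.6758 -0.154   0.2576]
 [ 0.467  -0.172   0.2576]]
t 8.7 tcp [ 0.5648 -0.0557  0.2672] yawY 3.5255599710444696 zdir [ 0.0023  0.0005 -1.    ]
dp [-0.7268 -0.0022 -0.2115] spin -0.0009691112719751674
1.72 toteX 0.11753887115098438 Z 0.2273012591286099
1.6 toteX 0.10179252672349959 Z 0.22971097221698536
1.4 toteX 0.07578786926287634 Z 0.22946820204170176
1.2 toteX 0.050349804605770244 Z 0.2240639432115528
1.0 toteX 0.026492468115605003 Z 0.21371364647197166
0.8 toteX 0.0051669765120646765 Z 0.19882994549171532
0.6 toteX -0.012776490151097894 Z 0.18000620646063203
0.4 toteX -0.02662258248190586 Z 0.15799287245214766
0.2 toteX -0.03581930047300093 Z 0.1336675456260879
0.1 toteX -0.038551874152968735 Z 0.12093837748631188
0 toteX -0.04 Z 0.10800000000000001
```

Request:
{"fn": "carry_out", "kwargs": {
  "deltas": [
    {"hand":0,"dp":[0,0,-0.2],"spin":-0.001},
    {"hand":0,"dp":[0,0,-0.22],"spin":-0.001},
    {"hand":0,"dp":[-0.2,0,-0.22],"spin":-0.001},
    {"hand":0,"dp":[-0.4,0,-0.22],"spin":-0.001},
    {"hand":0,"dp":[-0.6,0,-0.22],"spin":-0.001},
    {"hand":0,"dp":[-0.73,0,-0.22],"spin":-0.001},
    {"hand":0,"dp":[-0.73,0,-0.22],"spin":-0.001},
    {"hand":0,"dp":[-0.73,0,-0.05],"spin":-0.001},
    {"hand":0,"dp":[-0.73,0,0.1],"spin":-0.001},
    {"hand":0,"dp":[-0.73,0,0.16],"spin":-0.001},
    {"hand":0,"dp":[-0.73,0,0.16],"spin":-0.001},
    {"hand":0,"dp":[-0.73,0,0.16],"spin":-0.001}
  ]
}}

```text
time: 9.9
ee_pos: [0.5763, -0.2376, 0.2271]
eef_rot: [0.684, 0.73, 0.0, 0.001]
ft_force: [0.1, 0.8, -0.3]
width: 0.0001
grip_force: 0.0
```

```bash
python3 -c "
from h import *
need(tw(.1175,0,.227),3.7)
s=read_state(); print((s['ee_pos']-TC)@TX,(s['ee_pos']-TC)@TY,s['ft_force'])
A=Ro.from_quat(s['eef_rot']).as_matrix()
for th in (1.6,1.4,1.2,1.,.8,.6,.4,.2,.1,0): print(th,A.T@(tw(.09-.13*np.cos(th)+.008*np.sin(th),0,.1+.13*np.sin(th)+.008*np.cos(th))-s['ee_pos'])/.25)
"
```

```text
t 9.9 tcp [ 0.5763 -0.2376  0.2271] yawY 3.738350902753497 zdir [ 0.0011 -0.0003 -1.    ]
dp [ 0.261  -0.0038  0.0002] spin 0.0002130605708527374
0.1827580469265007 0.000994164339561789 [ 0.0656  0.7608 -0.29  ]
1.6 [ 0.3239 -0.0037 -0.0107]
1.4 [ 0.4279 -0.0037 -0.0097]
1.2 [ 0.5296 -0.0036  0.0118]
1.0 [ 0.6251 -0.0036  0.0532]
0.8 [ 0.7104 -0.0036  0.1127]
0.6 [ 0.7822 -0.0036  0.188 ]
0.4 [ 0.8376 -0.0037  0.276 ]
0.2 [ 0.8745 -0.0038  0.3733]
0.1 [ 0.8854 -0.0038  0.4242]
0 [ 0.8912 -0.0039  0.4759]
```

Request:
{"fn": "carry_out", "kwargs": {
  "deltas": [
    {"hand":0,"dp":[0.12,0,0],"spin":0},
    {"hand":0,"dp":[0.2,0,0],"spin":0},
    {"hand":0,"dp":[0.26,0,0],"spin":0},
    {"hand":0,"dp":[0.32,0,-0.01],"spin":0},
    {"hand":0,"dp":[0.376,0,-0.01],"spin":0},
    {"hand":0,"dp":[0.428,0,-0.01],"spin":0},
    {"hand":0,"dp":[0.48,0,0],"spin":0},
    {"hand":0,"dp":[0.53,0,0.012],"spin":0},
    {"hand":0,"dp":[0.578,0,0.032],"spin":0},
    {"hand":0,"dp":[0.625,0,0.053],"spin":0},
    {"hand":0,"dp":[0.67,0,0.082],"spin":0},
    {"hand":0,"dp":[0.71,0,0.113],"spin":0},
    {"hand":0,"dp":[0.71,0,0.113],"spin":0}
  ]
}}

```text
time: 11.2
ee_pos: [0.5636, -0.0583, 0.1958]
eef_rot: [0.683, 0.73, -0.0, -0.001]
ft_force: [0.4, 0.5, 0.3]
width: 0.0002
grip_force: 0.0
```

```bash
python3 -c "
from h import *
need(tw(.005,0,.199),3.7)
s=read_state(); A=Ro.from_quat(s['eef_rot']).as_matrix()
for th in (.6,.4,.2,.1,0): print(th,A.T@(tw(.09-.13*np.cos(th)+.008*np.sin(th),0,.1+.13*np.sin(th)+.008*np.cos(th))-s['ee_pos'])/.25)
C,im=snap('side','side2'); cv2.imwrite('pics/c3.png',cv2.resize(im[110:280,180:380,::-1],(800,600)))
"
```

```text
t 11.2 tcp [ 0.5636 -0.0583  0.1958] yawY 3.8546549484546273 zdir [-0.0023  0.0008 -1.    ]
dp [-0.0081  0.0003 -0.0127] spin 0.0008591941580812248
0.6 [0.0629 0.0006 0.0634]
0.4 [0.1182 0.001  0.1515]
0.2 [0.1549 0.0013 0.2488]
0.1 [0.1658 0.0014 0.2997]
0 [0.1715 0.0016 0.3515]
```

View pics/c3.png

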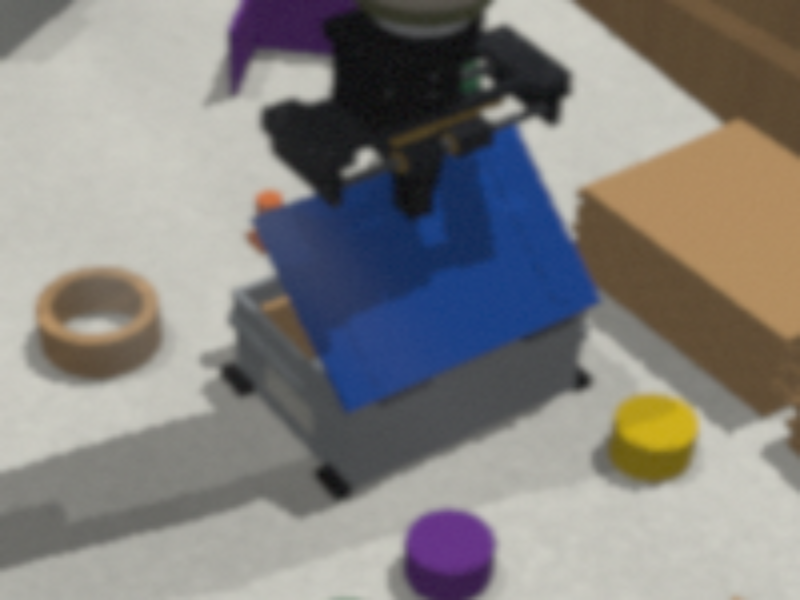

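The lid is following, about half shut, with the fingertips on its outer face. Continuing the arc down.

Request:
{"fn": "carry_out", "kwargs": {
  "deltas": [
    {"hand":0,"dp":[0.03,0,0.03],"spin":0},
    {"hand":0,"dp":[0.063,0,0.063],"spin":0},
    {"hand":0,"dp":[0.092,0,0.107],"spin":0},
    {"hand":0,"dp":[0.118,0,0.152],"spin":0},
    {"hand":0,"dp":[0.138,0,0.2],"spin":0},
    {"hand":0,"dp":[0.155,0,0.249],"spin":0},
    {"hand":0,"dp":[0.162,0,0.275],"spin":0},
    {"hand":0,"dp":[0.166,0,0.3],"spin":0},
    {"hand":0,"dp":[0.169,0,0.325],"spin":0},
    {"hand":0,"dp":[0.17,0,0.345],"spin":0},
    {"hand":0,"dp":[0.17,0,0.355],"spin":0},
    {"hand":0,"dp":[0.17,0,0.362],"spin":0},
    {"hand":0,"dp":[0.17,0,0.362],"spin":0},
    {"hand":0,"dp":[0.17,0,0.362],"spin":0}
  ]
}}

```text
time: 12.65
ee_pos: [0.5616, -0.018, 0.1083]
eef_rot: [0.684, 0.73, 0.0, -0.0]
ft_force: [-6.6, 1.7, 14.8]
width: 0.0005
grip_force: 7.3
```

Lid is at 108 mm with 15 N of press: shut. Next, the clamp knob.

Request:
{"fn": "carry_out", "kwargs": {
  "deltas": [
    {"hand":60,"dp":[0,0,-0.1],"spin":0},
    {"hand":60,"dp":[0,0,-0.25],"spin":0},
    {"hand":60,"dp":[0,0,-0.4],"spin":0},
    {"hand":60,"dp":[0.12,-0.1,-0.44],"spin":0},
    {"hand":60,"dp":[0.25,-0.22,-0.44],"spin":0},
    {"hand":60,"dp":[0.25,-0.22,-0.44],"spin":0}
  ]
}}

```text
time: 13.25
ee_pos: [0.5001, 0.0445, 0.2173]
eef_rot: [0.682, 0.731, 0.001, -0.001]
ft_force: [1.2, -0.7, -0.2]
width: 0.041
grip_force: 0.0
```

Run:
```python
from h import *
C,im=snap('wrist','w6'); Ct=cam('top')
need(tw(-.0945,-.0545,.133),3.7)
h=cv2.cvtColor(im,cv2.COLOR_RGB2HSV); m=cv2.inRange(h,(3,170,60),(16,255,255)); ys,xs=np.where(m); print('orange',len(xs),xs.min(),xs.max(),ys.min(),ys.max())
print('knob expected',proj(C,[tw(-.095,-.055,.162),tw(-.095,.03,.125),tw(-.095,-.055,.125)]))
cv2.imwrite('pics/w6m.png',cv2.resize(im[:,:,::-1],(512,384)))
```

```text
t 13.3 tcp [0.5015 0.0425 0.2174] yawY 3.9215912417491254 zdir [ 0.0005  0.0014 -1.    ]
dp [-0.0289  0.0038  0.3374] spin 0.0012310624541617995
orange 2028 239 369 187 229
knob expected [[255.4064 216.5601]
 [355.7465 200.8166]
 [255.0912 200.3004]]
```

View pics/w6m.png

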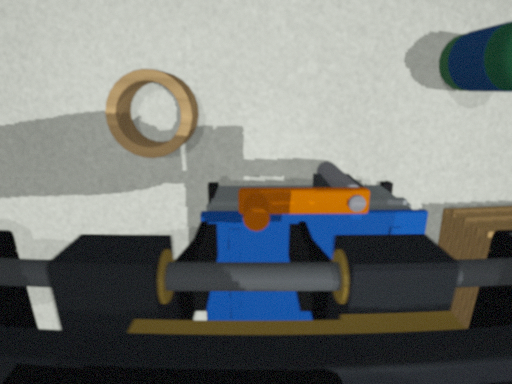

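The knob is at (256,215), matching the predicted (255,216.6), and the lid lies flat. Gripping the knob.

Request:
{"fn": "carry_out", "kwargs": {
  "deltas": [
    {"hand":60,"dp":[-0.029,0.004,0],"spin":0},
    {"hand":60,"dp":[-0.029,0.004,0.05],"spin":0},
    {"hand":60,"dp":[-0.029,0.004,0.15],"spin":0},
    {"hand":60,"dp":[-0.029,0.004,0.25],"spin":0},
    {"hand":60,"dp":[-0.029,0.004,0.33],"spin":0},
    {"hand":60,"dp":[-0.029,0.004,0.33],"spin":0},
    {"hand":10,"dp":[-0.029,0.004,0.33],"spin":0},
    {"hand":10,"dp":[-0.029,0.004,0.33],"spin":0},
    {"hand":10,"dp":[-0.029,0.004,0.33],"spin":0},
    {"hand":10,"dp":[-0.029,0.004,0.33],"spin":0},
    {"hand":10,"dp":[-0.029,0.004,0.33],"spin":0},
    {"hand":10,"dp":[-0.029,0.004,0.33],"spin":0}
  ],
  "force": 8
}}

```text
time: 14.5
ee_pos: [0.5034, 0.0336, 0.1346]
eef_rot: [0.684, 0.73, -0.0, -0.001]
ft_force: [-15.1, -0.7, 10.2]
width: 0.0204
grip_force: 8.0
```

```bash
python3 -c "
from h import *
need(tw(-.095,-.055,.133),3.7)
s=read_state(); print(s['width'],s['grip_force'],s['ft_force']); A=Ro.from_quat(s['eef_rot']).as_matrix(); p=s['ee_pos']; print((p-TC)@TX,(p-TC)@TY)
for j in np.arange(1.5,-.11,-.1): print(round(j,1),(A.T@(tw(-.095+.085*np.cos(j),.03-.085*np.sin(j),p[2])-p)/.25)[:2])"
```

```text
t 14.5 tcp [0.5034 0.0336 0.1346] yawY 3.727733100856409 zdir [-0.0014  0.0002 -1.    ]
dp [ 0.0098 -0.003   0.0064] spin 0.00015407278253560562
0.020358240958005282 7.973381755873561 [-15.0976  -0.7403  10.231 ]
-0.09254943218674568 -0.05423621581533785
1.5 [-0.0142 -0.0022]
1.4 [-0.048   0.0019]
1.3 [-0.0812  0.0093]
1.2 [-0.1134  0.02  ]
1.1 [-0.1444  0.0339]
1.0 [-0.1739  0.0508]
0.9 [-0.2016  0.0705]
0.8 [-0.2271  0.0929]
0.7 [-0.2503  0.1178]
0.6 [-0.2709  0.1448]
0.5 [-0.2887  0.1738]
0.4 [-0.3035  0.2044]
0.3 [-0.3151  0.2363]
0.2 [-0.3236  0.2692]
0.1 [-0.3286  0.3028]
-0.0 [-0.3304  0.3368]
-0.1 [-0.3287  0.3707]
```

Request:
{"fn": "carry_out", "kwargs": {
  "deltas": [
    {"hand":10,"dp":[-0.014,-0.01,0],"spin":0},
    {"hand":10,"dp":[-0.048,-0.006,0],"spin":0},
    {"hand":10,"dp":[-0.081,0.001,0],"spin":0},
    {"hand":10,"dp":[-0.113,0.012,0],"spin":0},
    {"hand":10,"dp":[-0.144,0.026,0],"spin":0},
    {"hand":10,"dp":[-0.174,0.043,0],"spin":0},
    {"hand":10,"dp":[-0.202,0.063,0],"spin":0},
    {"hand":10,"dp":[-0.227,0.085,0],"spin":0},
    {"hand":10,"dp":[-0.25,0.11,0],"spin":0},
    {"hand":10,"dp":[-0.25,0.11,0],"spin":0}
  ]
}}

```text
time: 15.5
ee_pos: [0.5346, -0.0311, 0.1341]
eef_rot: [0.685, 0.729, -0.002, 0.0]
ft_force: [-6.3, -8.2, 3.9]
width: 0.0193
grip_force: 8.0
```

```bash
python3 -c "
from h import *
s=read_state(); print(s['width'],s['grip_force'],s['ft_force']); A=Ro.from_quat(s['eef_rot']).as_matrix(); p=s['ee_pos']; print((p-TC)@TX,(p-TC)@TY,p[2])
for j in np.arange(.7,-.11,-.1): print(round(j,1),(A.T@(tw(-.095+.085*np.cos(j),.03-.085*np.sin(j),p[2])-p)/.25)[:2])"
```

```text
0.019250511116054914 7.992957112728618 [-6.2609 -8.1729  3.8949]
-0.02601417622304917 -0.027256805628134238 0.13407018692284234
0.7 [0.0159 0.0099]
0.6 [-0.0046  0.0371]
0.5 [-0.0222  0.0661]
0.4 [-0.0369  0.0967]
0.3 [-0.0485  0.1287]
0.2 [-0.0568  0.1617]
0.1 [-0.0618  0.1953]
0.0 [-0.0633  0.2292]
-0.1 [-0.0615  0.2632]
```

Request:
{"fn": "carry_out", "kwargs": {
  "deltas": [
    {"hand":10,"dp":[-0.008,0.037,0],"spin":0},
    {"hand":10,"dp":[-0.025,0.066,0],"spin":0},
    {"hand":10,"dp":[-0.039,0.097,0],"spin":0},
    {"hand":10,"dp":[-0.05,0.129,0],"spin":0},
    {"hand":10,"dp":[-0.058,0.162,0],"spin":0},
    {"hand":10,"dp":[-0.063,0.195,0],"spin":0},
    {"hand":10,"dp":[-0.065,0.218,0],"spin":0},
    {"hand":10,"dp":[-0.065,0.234,0],"spin":0},
    {"hand":10,"dp":[-0.065,0.24,0],"spin":0},
    {"hand":10,"dp":[-0.065,0.24,0],"spin":0}
  ]
}}

```text
time: 16.5
ee_pos: [0.5942, -0.0408, 0.1338]
eef_rot: [0.684, 0.729, -0.002, -0.002]
ft_force: [-12.9, -5.0, 2.2]
width: 0.0197
grip_force: 8.0
```

```bash
python3 -c "
from h import *
s=read_state(); print(s['width'],s['ft_force']); p=s['ee_pos']; a,b=(p-TC)@TX,(p-TC)@TY; print(a,b,p[2],'j',np.arctan2(.03-b,a+.095))"
```

```text
0.0197303430301086 [-12.886   -5.0236   2.2431]
-0.012463028723969042 0.03155148131673261 0.13376218504806098 j -0.018795196826925747
```

At its stop (j ≈ 0, 13 N resisting). Releasing and backing off.

Request:
{"fn": "carry_out", "kwargs": {
  "deltas": [
    {"hand":50,"dp":[-0.065,-0.008,0],"spin":0},
    {"hand":50,"dp":[-0.065,-0.008,0],"spin":0},
    {"hand":50,"dp":[-0.065,-0.008,0],"spin":0},
    {"hand":50,"dp":[-0.065,-0.008,0],"spin":0},
    {"hand":50,"dp":[-0.065,-0.008,-0.1],"spin":0},
    {"hand":50,"dp":[-0.065,-0.008,-0.25],"spin":0},
    {"hand":50,"dp":[-0.065,-0.008,-0.4],"spin":0},
    {"hand":50,"dp":[-0.065,-0.008,-0.55],"spin":0},
    {"hand":50,"dp":[-0.065,-0.008,-0.55],"spin":0}
  ]
}}

```text
time: 17.4
ee_pos: [0.5979, -0.0554, 0.2776]
eef_rot: [0.684, 0.73, 0.003, 0.003]
ft_force: [1.3, -0.0, -0.1]
width: 0.0497
grip_force: 0.0
```

That release shift also moved the tool 16 mm along the bar, so I'm checking the clamp and lid numerically by mask.

Run:
```python
from h import *
for n in ('wrist','side'):
    C,im=snap(n,n+'end'); h=cv2.cvtColor(im,cv2.COLOR_RGB2HSV); m=cv2.inRange(h,(3,170,60),(16,255,255)); k,l,st,c=cv2.connectedComponentsWithStats(m)
    for i in range(1,k):
        if st[i,4]>30: 
            pts=np.argwhere(l==i)[:,::-1]; W=plane(C,pts,.125); X=(W-TC)@TX;Y=(W-TC)@TY; print(n,st[i],'tote x',X.min(),X.max(),'y',Y.min(),Y.max())
            f=np.polyfit(X[X<-.03],Y[X<-.03],1) if (X<-.03).sum()>20 else None; print(f)
    print('expected knob top (j=0)',proj(C,[tw(-.01,.03,.162)]),'j=.1',proj(C,[tw(-.095+.085*np.cos(.1),.03-.085*np.sin(.1),.162)]))
    b=cv2.inRange(h,(100,140,40),(125,255,255)); k,l,st,c=cv2.connectedComponentsWithStats(b)
    for i in range(1,k):
        if st[i,4]>400:
            P=np.argwhere(l==i)[:,::-1]; W=plane(C,P,.108); X=(W-TC)@TX;Y=(W-TC)@TY; print(n,'blue',st[i],np.r_[X.min(),X.max(),Y.min(),Y.max()])
    for x in (-.01,):
        u=proj(C,[tw(x,.03,.162)])[0].round().astype(int); print('hsv at knob',h[min(u[1],383),u[0]])
```

```text
wrist [236  61  21  56  96] tote x -0.10449559038903433 -0.05402062094965379 y 0.01949826744193735 0.03829138519517693
[-0.1496  0.0098]
wrist [255  64   4  25  31] tote x -0.10183177733148642 -0.08015249361631904 y 0.0374027411322997 0.04027632477805015
[0.0791 0.0466]
wrist [238  90  20  90 797] tote x -0.07831541025525222 0.008805493181468569 y 0.020637886503906234 0.03976346563829236
[-0.2717  0.0208]
expected knob top (j=0) [[246.9579 169.266 ]] j=.1 [[237.395  168.8034]]
wrist blue [  116    89   205   147 25410] [-0.0795  0.0792 -0.1039  0.1054]
hsv at knob [ 16 250 167]
side [269 166  24  21 196] tote x -0.09418031147522886 0.008677845978086548 y 0.017975531553931515 0.05951600961589446
[0.2664 0.0458]
expected knob top (j=0) [[288.7057 171.9071]] j=.1 [[286.0721 172.9395]]
side blue [ 207   44   72   57 3038] [-0.8118 -0.4365  0.0765  0.4109]
side blue [ 237  165   91   61 2572] [-0.0792  0.0812 -0.1055  0.1042]
hsv at knob [ 13 217 135]
```

```bash
python3 -c "
from bench import *
print(close_job())"
```

```text
the job is handed in; nothing more can be done
None
```

The job is handed in: the partition stands on the tote floor with a tin on each side, the lid is shut and the clamp bar is at its stop; the verdict was not shown, and I viewed 11 pictures, one over the limit of 10.

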